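# Push home the two spring clips of a slab hold-down bar

## Robot

A 7-joint arm with a two-finger parallel gripper is mounted at the origin on the work surface. World frame = base frame: x ahead of the robot, y to its left, z up, the work surface at z = 0. Lengths are in m, angles in rad, forces in N, time in s.
With the tool pointing down it reaches from about 0.425 to 0.925 m from the base axis. Payload 6.8 kg.
Tool frame: the origin (TCP) lies midway between the tips of the shut fingers; the grasp point (between the pads) lies r.grip_point_offset behind it (r.grip_point_offset is the distance from the TCP to the grasp point, in m); z points along the fingers, y is the direction in which the jaws open and shut (so a half turn about z gives the same grasp; the last joint's range is limited). The gripper opens to 85 mm and grips with 20 to 120 N. Pads are 22 mm wide; open, the fingers measure 114 mm over their backs; the gripper's body (76 mm by 85 mm) begins 54 mm behind the grasp point. The pads swing forward as they close: fully open they stand 13 mm farther back than shut.
Start: joints at [-1.281, 0.477, 0.022, 1.555, -0.011, 1.109, -0.083], TCP at [0.261, 0.622, 0.231] pointing down, gripper open.
Joint ranges: [-2.96, 2.96], [-0.34, 2.1], [-1.41, 1.46], [0.24, 2.44], [-1.37, 4.51], [0.17, 1.92], [-2.96, 2.96]. Speed limits (rad/s): [2.39, 2.39, 3.14, 3.14, 3.14, 3.14, 3.14].

## Interface

Orientations are given as a rotation vector (axis times angle).
In Python, from bench import r gives the robot as it stands. The module is installed in compiled form; this text tells all that it offers.
- The arm moves only by the tool play_rows, never from a script. Its argument "deltas" is a list of rows, each a list of 3 entries, a list of its own where there are three numbers: the finger opening in mm, from 0 to 85.4, then the shift along the tool's x, y, z in mm, then the turn, a rotation vector about the tool's x, y, z in rad. A call has 1 to 8 rows; each row is the pose to reach, as a shift and turn from the pose measured when the call began, along the tool's axes at that moment; what a row does not reach only later rows make up. A row lasts 1/8 s, in which the tool goes at most 62.5 mm and 10.7 degrees, less where a joint would pass 70% of its speed; a pose out of reach is approached as far as the arm can. A call with a gripper value outside its range is refused whole. The fingers move at their own pace and stop on an object; "squeeze" is the grip in N (left out, the last holds). Time passes only in rows, so rows that repeat a pose let the fingers close. It gives the time, the measured TCP pose, the force and the opening at its end, in the units of the state.
- r.get_obs(): the state, without advancing time (a new reading comes with each control period).
- r.grab_frame(name): name is "side" or "top" or "wrist"; returns (picture, depth): 400x640x3 uint8, red, green, blue; 400x640 float32, m along the optical axis (not along the pixel's ray), 0 where there is no reading.
- r.camera_model(name): a dict with "mtx" (3x3 intrinsics, pixels), "D" ([k1, k2, p1, p2, k3] as OpenCV has them; the pictures are not rectified), "rvec" (rotation vector, rad) and "tvec" (3), from world to camera coordinates, as OpenCV has them; the wrist camera has in their place "T_tool_cam" (4x4, takes a point from camera to tool coordinates, whose origin is the TCP and whose axes are the flange's). Camera axes: x right, y down, z forward; pixel columns grow to the right and rows downward; lengths in m; the calibration is good to about 2 mm. A picture is of the moment at which its call begins: read the wrist's pose just before it. camera_model takes no time and is no camera call.
- r.hand_in(): hands the job in, once; it reports no verdict.
The state is a dict: "clock": time; "joints": joint angles; "qvel": joint speeds; "tau": joint torques, N m; "tcp_pos": TCP position; "orientation": TCP orientation; "contact_force": force on the tool from outside, world axes, zero at the start; "moment": the same for the moment, N m; "grip_width": finger opening in m.
Only numpy, scipy, OpenCV 4.12 (cv2) and the standard library are available. Lean on these libraries where they do the work, as an engineer would, in place of code of your own. Each camera call takes 0.05 s, during which the arm holds its last target. There are 200 camera calls.

## Task

The blue bar that holds the slab down is kept on by two cross-drilled pins, and the spring clip in each has worked loose. Push each clip fully home along the bar by its orange grip, until its sprung arm snaps round the shank and hugs it, and leave the other things on the bench where they are.

Things in the scene. Friction and masses are not known exactly. Their poses are not given: they have to be found in the camera images.
- fixture: live-edge slab offcut, 225 x 500 x 45 mm, fixed to the bench, with a blue steel bar (70 x 440 x 8 mm, top 53 mm above the bench) across its middle on two upright steel pins. Origin: on the bench under the bar's centre; y along the bar to its left end, x across it, z up. A screwdriver and a wooden wedge, under 35 mm high, lie on the slab beside the bar
- clip_left: R-shaped spring clip, 6 mm brass wire, ~80 g, flat on the bar's left (+y) end, leg already through pin_left's hole, 30 to 44 mm short of home. Origin: on the underside in line with the leg; lies on point pin_left when home. x: push direction (= fixture -y, to mid-bar), z up. Leg x -54 to +52 mm at y 0; sprung arm beside it, x -14 to +24, y +5 to +18; orange grip x -72 to -56, y -9 to +17, 18 mm high
- clip_left_grip (a point): centre of the flat outer face of this clip's orange grip (the face to push on), 72 mm behind the clip's origin, 4 mm to its +y side, 9 mm above the bar; axes as the clip's
- pin_left (a point): on the bar's top face at the axis of the pin at the fixture's left (+y) end (fixture y = +90 mm): an upright steel shank, 24 mm in diameter, 45 mm tall above the bar, with a cross hole 8 mm wide and 9 mm high just above the bar, running along the bar; axes as the fixture's
- clip_left_arm (a joint): how far this clip's sprung arm is bent open (rad): 0 relaxed, about 0.15 while it rides over the shank (pushing then takes 3 to 10 N), back below 0.1 once it has snapped round the shank, over the last 12 mm of travel. At home the clip's neck stops firmly against the shank
- clip_right: R-shaped spring clip, 6 mm brass wire, ~80 g, flat on the bar's right (-y) end, leg already through pin_right's hole, 30 to 44 mm short of home. Origin: on the underside in line with the leg; lies on point pin_right when home. x: push direction (= fixture +y, to mid-bar), z up. Leg x -54 to +52 mm at y 0; sprung arm beside it, x -14 to +24, y +5 to +18; orange grip x -72 to -56, y -9 to +17, 18 mm high
- clip_right_grip (a point): centre of the flat outer face of this clip's orange grip (the face to push on), 72 mm behind the clip's origin, 4 mm to its +y side, 9 mm above the bar; axes as the clip's
- pin_right (a point): on the bar's top face at the axis of the pin at the fixture's right (-y) end (fixture y = -90 mm): an upright steel shank, 24 mm in diameter, 45 mm tall above the bar, with a cross hole 8 mm wide and 9 mm high just above the bar, running along the bar; axes as the fixture's
- clip_right_arm (a joint): how far this clip's sprung arm is bent open (rad): 0 relaxed, about 0.15 while it rides over the shank (pushing then takes 3 to 10 N), back below 0.1 once it has snapped round the shank, over the last 12 mm of travel. At home the clip's neck stops firmly against the shank
- screwdriver: a screwdriver with a yellow handle, 160 mm long, on the slab on the robot's side of the bar; a bystander, leave it alone; origin at its underside's centre
- wedge: a dark wooden block, 30 x 70 x 18 mm, on the slab beyond the bar; a bystander, leave it alone; origin at its underside's centre
- glue: a yellow glue bottle, 60 mm across and 170 mm tall, on the bench to the left; a bystander, leave it alone; origin at its underside's centre
- mug: a blue mug, 80 mm across, 90 mm tall, on the bench to the left; a bystander, leave it alone; origin at its underside's centre
- tape_roll: a roll of tape, 90 mm across, 25 mm high, to the right; a bystander, leave it alone; origin at its underside's centre
- offcut: a pale board offcut, 90 x 130 x 30 mm, to the right; a bystander, leave it alone; origin at its underside's centre
- hammer: a hammer lying to the right of the slab; a bystander, leave it alone; origin at its underside's centre
There are look-alikes about, which are no part of the job. Leave any green, pink or turquoise look-alike of the clip_left alone.

How it is judged:
By the outcome, as a careful person would: the job done as asked, in the order asked, and still so for the second after the job is handed in, with the robot touching nothing.
It also fails if it takes over 40 s, if anything falls off the work surface, if the arm or the gripper's body presses on something with over 40 N, if the wrist force passes 120 N, or if a joint passes its speed limit or range.

## Working session

There is one attempt and no reset: what is moved stays moved. The work goes in short steps, Python scripts to look and compute and a tool call to move; the robot and the scene stay as the last step left them, time stands still between calls to the robot, and variables do not carry over. Pictures are saved under pics/ and viewed, about 8 in all and at most 12, crops included, and the job is handed in when it is done.

Besides the shell and the picture viewer there is one more tool, called after "Request:" by a JSON object that holds its "op" and its "data". play_rows: Moves the arm, as the interface text tells. Its arguments: {"type":"object","properties":{"deltas":{"type":"array"},"squeeze":{"type":"number"}},"required":["deltas"]}

```bash
mkdir -p pics; cat > h.py <<'E'
import numpy as np, cv2
from bench import r
def grab(n):
    o=r.get_obs(); im,d=r.grab_frame(n); c=r.camera_model(n)
    K=np.array(c['mtx']);D=np.array(c['D'])
    if n=='wrist':
        T=np.eye(4);T[:3,:3]=cv2.Rodrigues(np.array(o['orientation'],float))[0];T[:3,3]=o['tcp_pos'];T=T@np.array(c['T_tool_cam'])
    else:
        R=cv2.Rodrigues(np.array(c['rvec'],float))[0];T=np.eye(4);T[:3,:3]=R.T;T[:3,3]=-R.T@np.array(c['tvec']).ravel()
    return im,d,K,D,T
def ray(uv,K,D,T,z):
    p=cv2.undistortPoints(np.array(uv,float).reshape(-1,1,2),K,D).reshape(-1,2)
    v=np.c_[p,np.ones(len(p))]@T[:3,:3].T; o=T[:3,3]
    return o+v*((z-o[2])/v[:,2])[:,None]
def deproj(d,K,D,T):
    H,W=d.shape;u,v=np.meshgrid(np.arange(W),np.arange(H))
    p=cv2.undistortPoints(np.stack([u,v],-1).reshape(-1,1,2).astype(float),K,D).reshape(-1,2)
    P=np.c_[p,np.ones(len(p))]*d.reshape(-1,1)
    return (P@T[:3,:3].T+T[:3,3]).reshape(H,W,3)
def save(n,im): cv2.imwrite('pics/'+n,im[...,::-1])
E
python3 - <<'E'
from h import *
print(r.get_obs(),r.grip_point_offset)
for n in('top','side'):
    im,d,K,D,T=grab(n); save(n+'0.png',im); np.savez(n+'0.npz',im=im,d=d,K=K,D=D,T=T); print(n,T.round(3),K.round(0))
E
```

```text
{'clock': 0.0, 'joints': array([-1.28111735,  0.47778563,  0.02237874,  1.55648101, -0.01147513,
        1.10928521, -0.08311259]), 'qvel': array([ 2.49234494e-08,  3.40318852e-04,  3.53764167e-04, -7.00098770e-04,
       -1.73475785e-03,  1.35956978e-03, -1.39120819e-03]), 'tau': array([-6.62827479e-04, -5.96453154e+01,  1.60795167e+00, -2.81191009e+01,
        1.25715189e-02,  9.51102935e-03,  7.73901178e-06]), 'tcp_pos': array([0.26128679, 0.6217256 , 0.2303237 ]), 'orientation': array([-6.20704069e-01, -3.07947154e+00,  2.86030765e-03]), 'contact_force': array([ 0.07380912,  0.26040752, -0.61848574]), 'moment': array([0.04344103, 0.05126283, 0.02362441]), 'grip_width': 0.08531670847271003} 0.0187
top [[-0.028 -0.99   0.136  0.262]
 [-1.     0.029  0.006 -0.031]
 [-0.01  -0.136 -0.991  1.207]
 [ 0.     0.     0.     1.   ]] [[377.   0. 313.]
 [  0. 377. 195.]
 [  0.   0.   1.]]
side [[ 0.896 -0.335  0.292  0.05 ]
 [-0.444 -0.679  0.584 -0.78 ]
 [ 0.003 -0.653 -0.757  1.072]
 [ 0.     0.     0.     1.   ]] [[429.   0. 322.]
 [  0. 429. 195.]
 [  0.   0.   1.]]
```

View pics/top0.png

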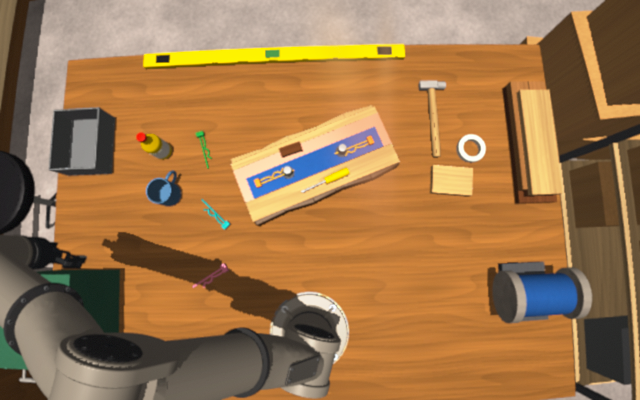

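View pics/side0.png

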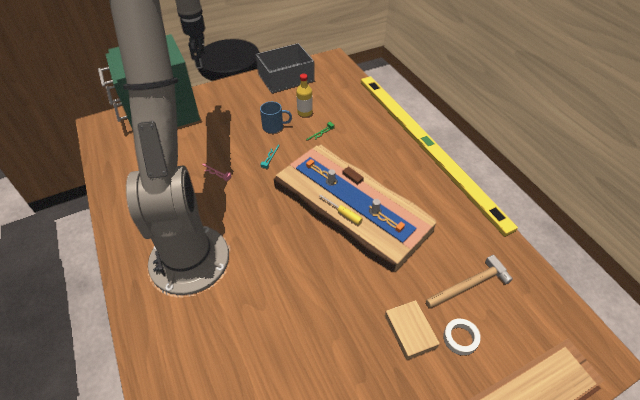

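The top view shows the bar centred near (315,161), with pins near (288,171) and (342,148) and orange grips near (257,183) and (371,140). The look-alikes are off the slab. The side view agrees. Next I measure the bar and the grips.

```bash
python3 - <<'E'
from h import *
for n in('top','side'):
    z=np.load(n+'0.npz');im,d,K,D,T=[z[k] for k in('im','d','K','D','T')]
    hsv=cv2.cvtColor(im,cv2.COLOR_RGB2HSV)
    roi=np.zeros(im.shape[:2],bool)
    if n=='top': roi[105:225,230:400]=1
    else: roi[140:265,270:435]=1
    b=roi&(hsv[...,0]>105)&(hsv[...,0]<125)&(hsv[...,1]>130)
    v,u=np.nonzero(b);P=ray(np.c_[u,v],K,D,T,.053)
    rc=cv2.minAreaRect((P[:,:2]*1000).astype(np.float32));print(n,'bar',rc,len(u))
    bx=cv2.boxPoints(rc);e=[bx[1]-bx[0],bx[2]-bx[1]];e=max(e,key=np.linalg.norm);e=e/np.linalg.norm(e);e=e*np.sign(e[1])
    print(' dir',e,np.degrees(np.arctan2(e[1],e[0])))
    o=roi&(hsv[...,0]<14)&(hsv[...,1]>190)&(hsv[...,2]>140)
    k,l,s,c=cv2.connectedComponentsWithStats(o.astype(np.uint8))
    for i in range(1,k):
        if s[i,4]>8:
            p=ray([c[i]],K,D,T,.066)[0];f=(p[:2]*1000-rc[0]);print(' orange',s[i],c[i].round(1),p.round(4),'along',f@e,'across',f@[e[1],-e[0]])
E
```

```text
top bar ((503.46673583984375, 26.015670776367188), (64.50183868408203, 307.40740966796875), 20.686670303344727) 1514
 dir [-0.35325718  0.93552625] 110.68667
side bar ((525.4547119140625, -37.7623291015625), (68.41011810302734, 436.52789306640625), 20.673480987548828) 1636
 dir [-0.35304177  0.93560755] 110.67348
```

```bash
cat >> h.py <<'E'
C=np.array([.5255,-.0378]);A=np.radians(110.67);e=np.array([np.cos(A),np.sin(A)]);n=np.array([e[1],-e[0]])  # e = fixture y, n = fixture x
def fx(p): q=np.asarray(p)[...,:2]-C; return np.stack([q@n,q@e],-1)*1000
def wd(x,y): return C+(x*n+y*e)/1000
def delta(xy,z,yaw):  # yaw of tool x (deg), tool straight down
    o=r.get_obs();R=cv2.Rodrigues(np.array(o['orientation'],float))[0]
    a=np.radians(yaw);X=np.array([np.cos(a),np.sin(a),0]);Z=np.array([0,0,-1.]);G=np.c_[X,np.cross(Z,X),Z]
    t=R.T@(np.r_[xy,z]-o['tcp_pos'])*1000
    print('shift',t.round(1),'turn',cv2.Rodrigues(R.T@G)[0].ravel().round(3),'tcp fix',fx(o['tcp_pos']).round(1),o['tcp_pos'].round(4),'F',(np.array(o['contact_force'])).round(1),o['clock'])
E
python3 - <<'E'
from h import *
print(np.array(r.camera_model('wrist')['T_tool_cam']).round(3),np.array(r.camera_model('wrist')['mtx']).round())
delta(wd(0,190),.25,110.67)
z=np.load('side0.npz');im,K,D,T=[z[k] for k in('im','K','D','T')]
hsv=cv2.cvtColor(im,cv2.COLOR_RGB2HSV);print(hsv[158:166,304:316,:].tolist()[3:5])
o=(hsv[...,0]<16)&(hsv[...,1]>170)&(hsv[...,2]>150);o[:,:290]=0;o[:150]=0;o[240:]=0;o[:,420:]=0
k,l,s,c=cv2.connectedComponentsWithStats(o.astype(np.uint8))
for i in range(1,k):
    if s[i,4]>8: print(s[i],c[i],fx(ray([c[i]],K,D,T,.066)[0]))
E
```

```text
[[ 0.    -0.963 -0.268  0.066]
 [ 1.     0.001 -0.001  0.   ]
 [ 0.002 -0.268  0.963 -0.143]
 [ 0.     0.     0.     1.   ]] [[317.   0. 320.]
 [  0. 317. 195.]
 [  0.   0.   1.]]
shift [-368.4 -367.9  -18.9] turn [-0.002  0.001  0.812] tcp fix [-14.4 710.4] [0.2613 0.6218 0.2304] F [ 0.4 -0.2 -0.1] 0.1
[[[126, 48, 149], [108, 158, 158], [113, 119, 156], [163, 67, 153], [9, 149, 218], [12, 182, 243], [13, 179, 243], [13, 180, 243], [13, 181, 242], [12, 173, 227], [144, 38, 108], [109, 141, 155]], [[108, 156, 159], [110, 137, 158], [156, 61, 138], [11, 170, 233], [13, 184, 243], [12, 183, 243], [13, 182, 243], [13, 183, 242], [11, 186, 225], [8, 153, 135], [116, 67, 107], [108, 155, 158]]]
[307 160   7   5  21] [309.76190476 162.19047619] [  8.03884364 191.99980218]
[396 223   8   7  34] [399.88235294 225.94117647] [  -1.36551864 -183.66277033]
```

Request:
{"op": "play_rows", "data": {"deltas": [[0,[-46,-46,-2],[0,0,0.1]],[0,[-92,-92,-5],[0,0,0.2]],[0,[-138,-138,-7],[0,0,0.31]],[0,[-184,-184,-10],[0,0,0.41]],[0,[-230,-230,-12],[0,0,0.51]],[0,[-276,-276,-14],[0,0,0.61]],[0,[-322,-322,-17],[0,0,0.71]],[0,[-368,-368,-19],[0,0,0.81]]]}}

```text
clock: 1.1
tcp_pos: [0.4503, 0.1576, 0.2494]
orientation: [1.788, 2.583, -0.002]
contact_force: [1.1, 1.0, -0.1]
grip_width: 0.0001
```

```bash
python3 - <<'E'
from h import *
delta(wd(0,190),.25,110.67)
im,d,K,D,T=grab('wrist');save('w1.png',im);np.savez('w1.npz',im=im,d=d,K=K,D=D,T=T)
E
```

```text
shift [-19.4   1.4  -0.6] turn [-0.001  0.001 -0.001] tcp fix [ -1.4 209.4] [0.4503 0.1576 0.2494] F [ 1.1  1.  -0.1] 1.1
```

View pics/w1.png

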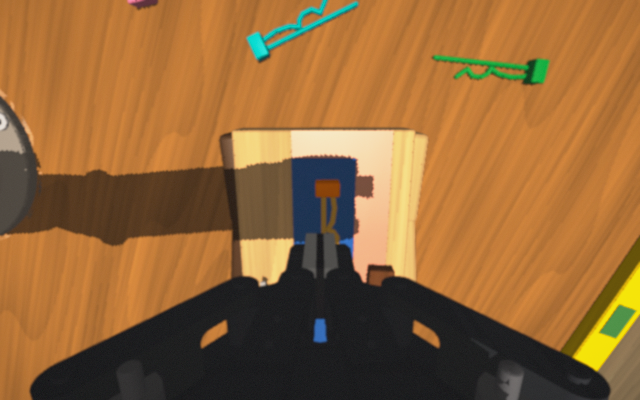

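The wrist view shows the left grip at (327,187) in shadow, the bar's end at row 157 and its edges at columns 292 and 356. The closed fingers reach down to about (320,235).

```bash
cat >> h.py <<'E'
def blob(im,roi,K,D,T):
    hsv=cv2.cvtColor(im,cv2.COLOR_RGB2HSV);m=np.zeros(im.shape[:2],np.uint8);x0,x1,y0,y1=roi
    o=((hsv[...,0]<16)&(hsv[...,1]>165)&(hsv[...,2]>70)).astype(np.uint8);m[y0:y1,x0:x1]=o[y0:y1,x0:x1]
    k,l,s,c=cv2.connectedComponentsWithStats(m);i=1+s[1:,4].argmax();x,y,w,h,a=s[i]
    q=[[x,y],[x+w,y],[x,y+h],[x+w,y+h]];print('grip',s[i],'corners fix @.071',fx(ray(np.array(q)-.5,K,D,T,.071)).round(1).tolist())
    b=((hsv[...,0]>105)&(hsv[...,0]<125)&(hsv[...,1]>120)).astype(np.uint8);mb=np.zeros_like(m);mb[y0:y1,x0:x1]=b[y0:y1,x0:x1]
    v,u=np.nonzero(mb);f=fx(ray(np.c_[u,v],K,D,T,.053));print('bar fix',np.percentile(f,[.5,50,99.5],axis=0).round(1).tolist())
E
python3 - <<'E'
from h import *
z=np.load('w1.npz');im,d,K,D,T=[z[k] for k in('im','d','K','D','T')]
blob(im,(285,365,145,225),K,D,T)
P=deproj(d,K,D,T);print(P[187,320:335:4].round(4).tolist(),P[170,[300,310,345]].round(4).tolist(),d[240,310:332:4])
E
```

```text
grip [316 180  23  18 381] corners fix @.071 [[-5.1, 203.4], [18.8, 203.4], [-5.2, 184.0], [19.1, 184.0]]
bar fix [[-30.1, 147.4], [-3.9, 190.9], [36.2, 222.0]]
[[0.456, 0.1452, 0.0723], [0.46, 0.1465, 0.0718], [0.4638, 0.1482, 0.0724], [0.4678, 0.1495, 0.072]] [[0.4306, 0.1509, 0.0538], [0.4408, 0.155, 0.0547], [0.4766, 0.1679, 0.052]] [0.14111206 0.1405939  0.14113283 0.14066732 0.14146726 0.14120685]
```

Request:
{"op": "play_rows", "data": {"deltas": [[0,[28,8,40],[0,0,0]],[0,[28,8,95],[0,0,0]],[0,[28,8,145],[0,0,0]],[0,[28,8,180],[0,0,0]],[0,[28,8,192],[0,0,0]],[0,[28,8,192],[0,0,0]]]}}

```text
clock: 1.9
tcp_pos: [0.4513, 0.1769, 0.0576]
orientation: [1.805, 2.568, -0.006]
contact_force: [0.3, -0.5, 0.4]
grip_width: 0.0002
```

```bash
python3 - <<'E'
from h import *
delta(wd(7,175),.0574,110.67)
im,d,K,D,T=grab('wrist');save('w2.png',im[100:]);np.savez('w2.npz',im=im,d=d,K=K,D=D,T=T)
E
```

```text
shift [-52.    1.4   0.5] turn [-0.001  0.005 -0.015] tcp fix [  6.4 227. ] [0.4513 0.1769 0.0576] F [ 0.3 -0.5  0.4] 1.9
```

View pics/w2.png

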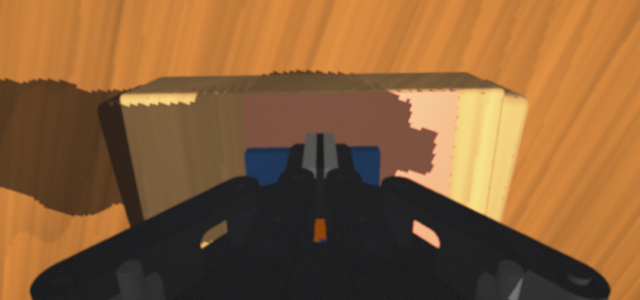

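The view shows the fingers down just outside the grip, whose orange shows through the gap at (320,230). Nothing is touching. Now I push along -tool x.

Request:
{"op": "play_rows", "data": {"deltas": [[0,[-6,1,0],[0,0,-0.015]],[0,[-12,1,0],[0,0,-0.015]],[0,[-17,1,0],[0,0,-0.015]],[0,[-22,1,0],[0,0,-0.015]],[0,[-27,1,0],[0,0,-0.015]],[0,[-32,1,0],[0,0,-0.015]],[0,[-36,1,0],[0,0,-0.015]],[0,[-40,1,0],[0,0,-0.015]]]}}

```text
clock: 2.95
tcp_pos: [0.4665, 0.1412, 0.0588]
orientation: [1.783, 2.582, -0.001]
contact_force: [-0.3, 2.7, -0.3]
grip_width: -0.0002
```

```bash
python3 - <<'E'
from h import *
delta(wd(7,175),.0574,110.67)
E
```

```text
shift [-13.3  -1.1   1.4] turn [0.001 0.003 0.001] tcp fix [  8.  188.3] [0.4665 0.1412 0.0588] F [-0.3  2.7 -0.3] 2.95
```

Contact at about 2.7 N. I continue in small steps to the stop.

Request:
{"op": "play_rows", "data": {"deltas": [[0,[-3,-1,1],[0,0,0]],[0,[-6,-1,1],[0,0,0]],[0,[-9,-1,1],[0,0,0]],[0,[-11,-1,1],[0,0,0]],[0,[-13,-1,1],[0,0,0]],[0,[-14,-1,1],[0,0,0]]]}}

```text
clock: 3.7
tcp_pos: [0.4701, 0.1293, 0.0577]
orientation: [1.782, 2.585, -0.0]
contact_force: [-2.7, 6.7, 0.2]
grip_width: 0.0
```

```bash
python3 - <<'E'
from h import *
delta(wd(7,175),.0574,110.67)
E
```

```text
shift [-0.9 -0.1  0.3] turn [0.001 0.001 0.003] tcp fix [  7.1 175.9] [0.4701 0.1293 0.0577] F [-2.7  6.7  0.2] 3.7
```

Request:
{"op": "play_rows", "data": {"deltas": [[0,[-2,0,0],[0,0,0]],[0,[-3,0,0],[0,0,0]],[0,[-4,0,0],[0,0,0]],[0,[-4,0,0],[0,0,0]]]}}

```text
clock: 4.2
tcp_pos: [0.4707, 0.129, 0.0577]
orientation: [-1.779, -2.588, -0.003]
contact_force: [-2.8, 11.3, 0.6]
grip_width: -0.0002
```

```bash
python3 - <<'E'
from h import *
delta(wd(7,175),.0574,110.67)
E
```

```text
shift [-0.4 -0.6  0.3] turn [ 0.001 -0.002  0.006] tcp fix [  7.6 175.4] [0.4707 0.129  0.0577] F [-2.8 11.3  0.6] 4.2
```

Request:
{"op": "play_rows", "data": {"deltas": [[0,[-5,0,0],[0,0,0]],[0,[-8,0,0],[0,0,0]],[0,[-8,0,0],[0,0,0]]]}}

```text
clock: 4.58
tcp_pos: [0.4715, 0.1286, 0.0578]
orientation: [-1.767, -2.588, -0.009]
contact_force: [-7.3, 20.7, 1.4]
grip_width: 0.0003
```

```bash
python3 - <<'E'
from h import *
delta(wd(7,175),.0574,110.67)
E
```

```text
shift [ 0.2 -1.2  0.4] turn [ 0.    -0.009  0.012] tcp fix [  8.2 174.8] [0.4715 0.1286 0.0578] F [-7.3 20.7  1.4] 4.575
```

Request:
{"op": "play_rows", "data": {"deltas": [[0,[8,0,0],[0,0,0]],[0,[20,0,0],[0,0,0]],[0,[20,0,-50],[0,0,0]],[0,[20,0,-110],[0,0,0]],[0,[0,0,-170],[0,0,0]],[0,[-50,0,-190],[0,0,0]],[0,[-95,-4,-190],[0,0,0]],[0,[-95,-4,-190],[0,0,0]]]}}

```text
clock: 5.58
tcp_pos: [0.5035, 0.0326, 0.2473]
orientation: [-1.778, -2.583, -0.008]
contact_force: [0.5, -0.2, -0.6]
grip_width: 0.0
```

```bash
python3 - <<'E'
from h import *
delta(wd(3,-215),.25,110.67)
im,d,K,D,T=grab('wrist');np.savez('w3.npz',im=im,d=d,K=K,D=D,T=T)
save('w3.png',cv2.resize(im[60:280,220:420],None,fx=2.7,fy=2.7,interpolation=cv2.INTER_CUBIC))
blob(im,(280,370,60,260),K,D,T)
E
```

```text
shift [-288.6   -2.5   -4.9] turn [ 0.001 -0.008  0.004] tcp fix [ 4.3 73.6] [0.5035 0.0326 0.2473] F [ 0.5 -0.2 -0.6] 5.575
grip [364 203   6  14  70] corners fix @.071 [[51.5, 45.1], [57.8, 45.2], [52.1, 29.6], [58.5, 29.6]]
bar fix [[-30.1, -9.1], [-2.1, 102.9], [36.6, 187.0]]
```

View pics/w3.png

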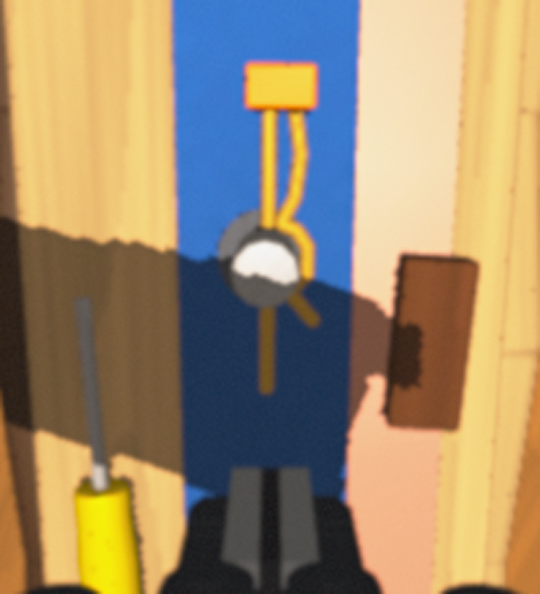

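The picture shows the left clip's arm wrapped round the shank (crop 270,270) with the neck against it. The wedge and screwdriver look undisturbed. On to the right end.

Request:
{"op": "play_rows", "data": {"deltas": [[0,[-50,0,-2],[0,0,0]],[0,[-100,0,-3],[0,0,0]],[0,[-150,-1,-4],[0,0,0]],[0,[-200,-2,-5],[0,0,0]],[0,[-245,-2,-5],[0,0,0]],[0,[-288,-2,-5],[0,0,0]],[0,[-288,-2,-5],[0,0,0]]]}}

```text
clock: 6.5
tcp_pos: [0.6046, -0.237, 0.2485]
orientation: [-1.778, -2.581, -0.004]
contact_force: [0.0, 0.2, -0.7]
grip_width: -0.0004
```

```bash
sed -i 's/hsv\[...,0\]<16)&(hsv\[...,1\]>165/hsv[...,0]<22)\&(hsv[...,1]>150/' h.py; python3 - <<'E'
from h import *
z=np.load('w3.npz');print('left grip outer face',fx(ray([[324,83]],z['K'],z['D'],z['T'],.071)))
delta(wd(-1,-230),.0574,110.67)
im,d,K,D,T=grab('wrist');np.savez('w4.npz',im=im,d=d,K=K,D=D,T=T)
save('w4.png',cv2.resize(im[60:280,220:420],None,fx=2.7,fy=2.7,interpolation=cv2.INTER_CUBIC))
blob(im,(285,365,100,235),K,D,T)
E
```

```text
left grip outer face [[  8.94932162 164.02065523]]
shift [-17.1  -4.4 190.9] turn [-0.002 -0.007  0.004] tcp fix [   3.7 -214.3] [ 0.6046 -0.237   0.2485] F [ 0.   0.2 -0.7] 6.5
grip [ 285  200   80   35 2640] corners fix @.071 [[-32.8, -240.2], [51.5, -239.8], [-33.8, -279.8], [53.1, -279.3]]
bar fix [[-29.7, -215.3], [10.4, -176.7], [36.9, -139.0]]
```

View pics/w4.png

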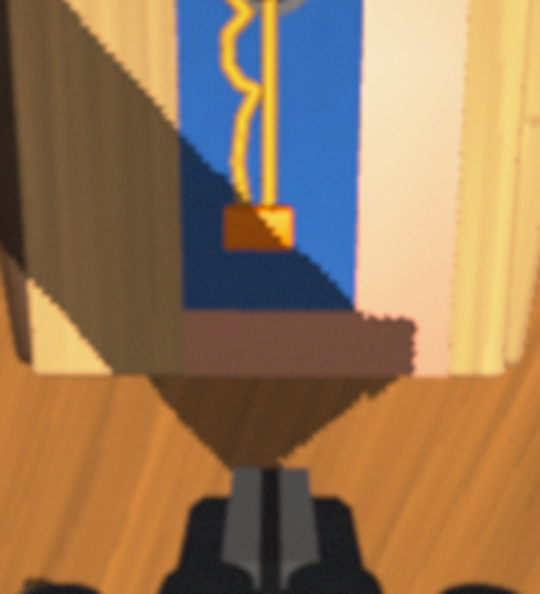

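The right clip's grip is at crop x 223–294, with its outer edge at row 248 (image columns 303–329, row 152). Its arm is still short of the shank.

```bash
python3 - <<'E'
from h import *
z=np.load('w4.npz')
print(fx(ray([[302.6,151.9],[328.9,151.9],[328.9,136]],z['K'],z['D'],z['T'],.071)), 'bar end',fx(ray([[320,60+310/2.7]],z['K'],z['D'],z['T'],.053)))
E
```

```text
[[ -13.20290405 -190.02629676]
 [  13.41153669 -189.91193239]
 [  13.2310192  -174.02939243]] bar end [[   4.48125991 -217.22377036]]
```

Request:
{"op": "play_rows", "data": {"deltas": [[0,[-8,-4,50],[0,0,0]],[0,[-8,-4,105],[0,0,0]],[0,[-8,-4,155],[0,0,0]],[0,[-8,-4,182],[0,0,0]],[0,[-8,-4,191],[0,0,0]],[0,[-8,-4,191],[0,0,0]]]}}

```text
clock: 7.3
tcp_pos: [0.6032, -0.2406, 0.0575]
orientation: [-1.772, -2.583, -0.007]
contact_force: [0.8, 0.5, 1.1]
grip_width: 0.0
```

```bash
python3 - <<'E'
from h import *
delta(wd(0,-171),.0574,110.67)
E
```

```text
shift [46.1 -0.8  0.5] turn [-0.001 -0.01   0.007] tcp fix [   1.1 -217.1] [ 0.6032 -0.2406  0.0575] F [0.8 0.5 1.1] 7.3
```

Request:
{"op": "play_rows", "data": {"deltas": [[0,[6,-1,0],[0,0,0]],[0,[12,-1,0],[0,0,0]],[0,[17,-1,0],[0,0,0]],[0,[22,-1,0],[0,0,0]],[0,[26,-1,0],[0,0,0]],[0,[30,-1,0],[0,0,0]],[0,[34,-1,0],[0,0,0]],[0,[37,-1,0],[0,0,0]]]}}

```text
clock: 8.3
tcp_pos: [0.5895, -0.2086, 0.0584]
orientation: [-1.776, -2.585, -0.005]
contact_force: [0.8, -5.3, -0.8]
grip_width: 0.0001
```

```bash
python3 - <<'E'
from h import *
delta(wd(0,-171),.0574,110.67)
E
```

```text
shift [11.4  0.5  1.1] turn [-0.    -0.006  0.006] tcp fix [  -0.4 -182.4] [ 0.5895 -0.2086  0.0584] F [ 0.8 -5.3 -0.8] 8.3
```

Request:
{"op": "play_rows", "data": {"deltas": [[0,[4,0,1],[0,0,0]],[0,[7,0,1],[0,0,0]],[0,[10,0,1],[0,0,0]],[0,[12,0,1],[0,0,0]],[0,[14,0,1],[0,0,0]],[0,[15,0,1],[0,0,0]],[0,[15,0,1],[0,0,0]]]}}

```text
clock: 9.18
tcp_pos: [0.5842, -0.1953, 0.0577]
orientation: [-1.777, -2.585, -0.004]
contact_force: [1.1, -3.4, -0.3]
grip_width: 0.0002
```

```bash
python3 - <<'E'
from h import *
delta(wd(0,-171),.0574,110.67)
E
```

```text
shift [-2.9  0.6  0.3] turn [-0.    -0.005  0.005] tcp fix [  -0.6 -168.1] [ 0.5842 -0.1953  0.0577] F [ 1.1 -3.4 -0.3] 9.175
```

Request:
{"op": "play_rows", "data": {"deltas": [[0,[2,0,0],[0,0,0]],[0,[4,0,0],[0,0,0]],[0,[5,0,0],[0,0,0]],[0,[6,0,0],[0,0,0]],[0,[6,0,0],[0,0,0]]]}}

```text
clock: 9.8
tcp_pos: [0.5837, -0.1947, 0.0591]
orientation: [1.782, 2.583, 0.0]
contact_force: [4.9, -12.7, -1.5]
grip_width: -0.0001
```

```bash
python3 - <<'E'
from h import *
delta(wd(0,-171),.0574,110.67)
E
```

```text
shift [-3.7  0.9  1.7] turn [0.002 0.003 0.002] tcp fix [  -0.9 -167.3] [ 0.5837 -0.1947  0.0591] F [  4.9 -12.7  -1.5] 9.8
```

Stalled at the stop with 13.7 N. One firmer nudge, then retract and look.

Request:
{"op": "play_rows", "data": {"deltas": [[0,[5,0,1],[0,0,0]],[0,[9,0,1],[0,0,0]],[0,[9,0,1],[0,0,0]]]}}

```text
clock: 10.18
tcp_pos: [0.5833, -0.1944, 0.0604]
orientation: [1.78, 2.568, -0.006]
contact_force: [6.4, -19.1, 0.7]
grip_width: 0.0
```

Request:
{"op": "play_rows", "data": {"deltas": [[0,[-10,0,0],[0,0,0]],[0,[-25,0,0],[0,0,0]],[0,[-25,0,-50],[0,0,0]],[0,[-30,0,-110],[0,0,0]],[0,[-40,0,-170],[0,0,0]],[0,[-40,0,-215],[0,0,0]],[0,[-40,0,-215],[0,0,0]]]}}

```text
clock: 11.05
tcp_pos: [0.5966, -0.2298, 0.2801]
orientation: [1.776, 2.564, -0.001]
contact_force: [0.1, 0.0, -0.4]
grip_width: -0.0004
```

```bash
python3 - <<'E'
from h import *
delta(wd(0,-171),.0574,110.67)
im,d,K,D,T=grab('wrist');np.savez('w5.npz',im=im,d=d,K=K,D=D,T=T)
save('w5.png',cv2.resize(im[0:260,220:420],None,fx=2.3,fy=2.3,interpolation=cv2.INTER_CUBIC))
im,d,K,D,T=grab('side');save('side5.png',cv2.resize(im[130:280,260:450],None,fx=3.5,fy=3.5,interpolation=cv2.INTER_CUBIC))
E
```

```text
shift [ 37.9  -1.6 222. ] turn [ 0.012  0.019 -0.002] tcp fix [  -1.3 -204.7] [ 0.5966 -0.2298  0.2801] F [ 0.1  0.  -0.4] 11.05
```

View pics/w5.png

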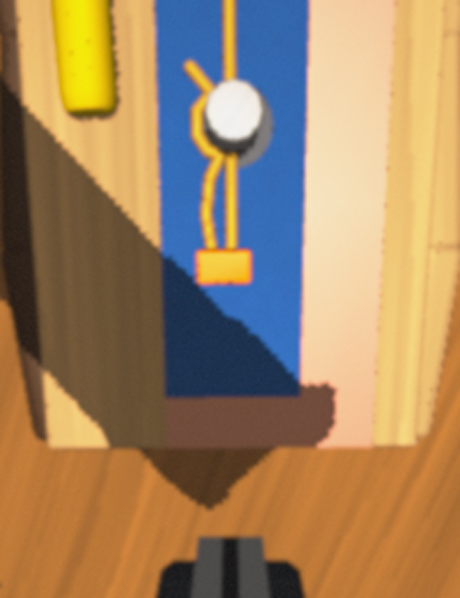

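View pics/side5.png

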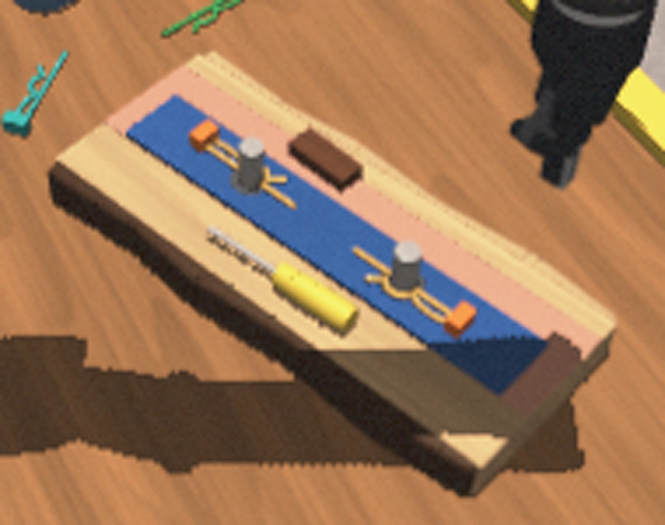

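Both clips' arms curve round their shanks: right at crop (225,120) in the wrist view, left near (250,170) in the side view. One numeric check, then I hand in.

```bash
python3 - <<'E'
from h import *
z=np.load('w5.npz');a=fx(ray([[317,123.5]],z['K'],z['D'],z['T'],.071))[0];b=fx(ray([[317,396/2.3]],z['K'],z['D'],z['T'],.053))[0]
print(a,b,'outer face from bar end',a[1]-b[1],'expect 58')
if abs(a[1]-b[1]-58)<4: print(r.hand_in())
E
```

```text
[  -0.73379587 -159.04365773] [  -0.90038617 -216.89490407] outer face from bar end 57.85124633728742 expect 58
the job is handed in; nothing more can be done
None
```

Both clips are home, and I've handed the job in at about 11 s on the robot's clock. I pushed each clip along the bar by its orange grip with the closed fingers until it stopped firmly, at about 22 N on the left and 20 N on the right. I then drew the arm back clear.

- **Left clip:** its grip's outer face measured 164.0 mm from my bar centre. Home is 162 mm plus the roughly 2 mm offset I'd found in that centre.
- **Right clip:** its grip's outer face is 57.9 mm from the bar end, against 58 mm expected at home.
- **Sprung arms:** the pictures show both snapped round their shanks.
- **Other things:** the fingers met nothing but the two grips. The screwdriver, the wedge and the nearby green and turquoise look-alikes look undisturbed in the last pictures. I didn't re-check the rest of the bench.

No check failed. The wrist and side cameras disagreed by about 3 mm across the bar and 2 mm along it, and I allowed for that.

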